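# Rack three mills heavy end down

## Robot

A 6-joint arm with a two-finger parallel gripper is mounted at the origin on a cart in front of the work surface, level with it; the furniture and walls round the work are solid. World frame = base frame: x ahead of the robot, y to its left, z up, the work surface at z = 0. Lengths are in mm, angles in rad, forces in N, time in s.
With the tool pointing down it reaches from about 325 to 750 mm from the base axis. Payload 7.6 kg.
Tool frame: the origin (TCP) lies midway between the tips of the shut fingers; the grasp point (between the pads) lies 19 mm behind it; z points along the fingers, y is the line along which they close (so a half turn about z gives the same grasp; the last joint's range is limited). The gripper opens to 85 mm and grips with 20 to 120 N. Pads are 22 mm wide; open, the fingers measure 114 mm over their backs; the gripper's body (76 mm by 85 mm) begins 54 mm behind the grasp point. The pads swing forward as they close: fully open they stand 13 mm farther back than shut.
Start: joints at [-1.262, 0.052, 1.401, -0, 1.689, -0.07], TCP at [194.174, -487.793, 231.323] pointing down, gripper open.
Joint ranges: [-2.9, 2.9], [-0.91, 2.17], [0.12, 2.37], [-1.06, 4.2], [0.26, 2.73], [-2.93, 2.93]. Speed limits (rad/s): [2.57, 2.57, 3.01, 3.14, 3.14, 3.14].

## Interface

Orientations are given as a unit quaternion [x, y, z, w].
In Python, from station import r gives the robot as it stands.
- The arm moves only by the shell command python3 -m creep 'ROWS' [FORCE]. ROWS is JSON, a list of rows, each a list of 7 numbers: the shift along the tool's x, y, z in m, then the turn, a rotation vector about the tool's x, y, z in degrees, then the closure, from -1 (fully open) to 1 (shut), so that 0 is half open. In form: [[x, y, z, ax, ay, az, grip], ...]. A call has 1 to 8 rows; each row is the pose to reach, as a shift and turn from the pose commanded when the call began, along the tool's axes at that moment; what a row does not reach only later rows make up. A row lasts 1/12 s, in which the tool goes at most 41.7 mm and 7.16 degrees, less where a joint would pass 70% of its speed; a pose out of reach is approached as far as the arm can. A call with a gripper value outside its range is refused whole. The fingers move at their own pace and stop on an object; FORCE is the grip in N (left out, the last holds). Time passes only in rows, so rows that repeat a pose let the fingers close. It gives the time, the measured TCP pose, the force, the opening and the grip force at its end, in the units of the state.
- r.read_state(): the state, without advancing time (a new reading comes with each control period).
- r.camera(name): name is "side" or "top"; returns a dict with "color" (384x512x3 uint8, red, green, blue), "fovy" (degrees; the focal length in pixels is half the picture's height over the tangent of half this angle, whatever the lens; pixels are square), "cx", "cy" (the principal point, pixels), "k1" (the pictures are not rectified: a ray, as slopes to the right and down, at radius r is drawn at 1 + k1 r^2 times it, then the intrinsics apply), "xyz" and "attitude" of the camera in the world. Camera axes: x right, y down, z forward; pixel columns grow to the right and rows downward; lengths in mm; the calibration is good to about 2 mm. A picture is of the moment at which its call begins. There is no depth.
- r.close_job(): hands the job in; it is judged then, once.
The state is a dict: "time_s": time; "qpos": joint angles; "joint_vel": joint speeds; "effort": joint torques, N m; "tool_pos": TCP position; "tool_rot": TCP orientation; "ft_force": force on the tool from outside, world axes, zero at the start; "ft_torque": the same for the moment, N m; "grip_width": finger opening in mm; "finger_force": force on a finger pad.
Only numpy, scipy, OpenCV 4.12 (cv2) and the standard library are available. Lean on these libraries where they do the work, as an engineer would, in place of code of your own. Each camera call takes 0.05 s, during which the arm holds its last target. There are 200 camera calls.

## Task

Put the three wooden mills away in the sloping rack, one in each bay, each lying along its bay with its heavy end down against the bottom lip. The two ends of a mill look alike, but lifting it by its middle lets you feel which one is heavy. Leave the tin, the jar and the salt shaker where they stand.

Things in the scene. Friction and masses are not known exactly. Their poses are not given: they have to be found in the camera images.
- mill_a: square wooden mill, 160 mm long, alike at both ends: two 40x40 mm end blocks 50 mm long, between them a 60 mm long waist of 32x32 mm to grip. 0.37 to 0.52 kg, most of it a weight hidden in one end; which end is not to be seen, nor told by the axes. Starts lying flat on the board, length within 0.4 rad of world x. Origin at its very middle, 20 mm above what it lies on; x along its length
- mill_b: same kind of mill as mill_a, with the same size, origin and axes. In every mill the hidden weight (0.24 to 0.39 kg) stays about 55 mm from mid-length, towards +x or -x at random: held level at mid-length, the mill pulls its heavy end down with a moment of 0.12 to 0.21 N m
- mill_c: third mill of the same kind; its weight, too, is in either end. Mills, rack and bystanders stand on a fixed wooden board over the burners, whose top is 75 mm above the stove top (z = 0.075)
- cradle: sloping board of the fixed rack, 200x270 mm, rising at 35 degrees away from the robot (yaw within 0.2 rad). Lip 18 mm high, 10 thick along its low front edge. Three bays 85 mm apart, each marked at its low end by two cheeks 10 mm wide, 18 high, 40 long from the lip, 56 mm between them. Origin: on the slope's face where it meets the lip, mid-width; x up the slope, z square out of it
- bay0 (a point): middle of a mill seated in the left bay: 80 mm up the slope from the lip, 20 mm out from the slope's face. x points up the slope, y across it to the left, z square out of it. Above the cheeks the slope is bare, so fingers have room beside a mill's waist
- bay1 (a point): the same point and axes for the middle bay
- bay2 (a point): the same point and axes for the right bay
- tin: food tin, 76 mm wide, 58 mm high, a bystander; origin under its middle
- jar: glass jar with a lid, 62 mm wide, 86 mm high, a bystander; origin under its middle
- shaker: glass salt shaker with a grey top, 44 mm wide, 90 mm high, a bystander; origin under its middle

How it is judged:
By the outcome, as a careful person would: the job done as asked, in the order asked, and still so for the second after the job is handed in, with the robot touching nothing.
It also fails if it takes over 72 s, if anything falls off the work surface, if the arm or the gripper's body presses on something with over 40 N, if the wrist force passes 120 N, or if a joint passes its speed limit or range.

## Working session

There is one attempt and no reset: what is moved stays moved. The work goes in short steps, Python scripts to look and compute and a shell command to move; the robot and the scene stay as the last step left them, time stands still between calls to the robot, and variables do not carry over. Pictures are saved under pics/ and viewed, at most 11 in all, crops included, and the job is handed in when it is done.

```bash
ls; mkdir -p pics; python3 - <<'E'
from station import r
import cv2
for n in("top","side"):
    c=r.camera(n); cv2.imwrite(f"pics/{n}0.png",c["color"][:,:,::-1]); print({k:v for k,v in c.items() if k!="color"})
s=r.read_state();print(s)
E
```

```text
pics
{'fovy': 51.88587746315303, 'cx': 250.80294385946988, 'cy': 187.2383523220451, 'k1': -0.025882880552092872, 'xyz': array([ 347.60032198,    9.38092755, 1216.72849803]), 'attitude': array([ 0.70470156, -0.70148366,  0.07648949, -0.07393066])}
{'fovy': 44.87736171923738, 'cx': 255.7333369126345, 'cy': 193.85972870394374, 'k1': 0.05317541043632974, 'xyz': array([  632.08769099, -1041.68767696,   542.57168929]), 'attitude': array([ 0.82064325,  0.01538034, -0.02355026, -0.57074819])}
{'time_s': 0.1, 'qpos': array([-1.26229774e+00,  5.27730454e-02,  1.40157696e+00, -2.88772565e-05,
        1.68861750e+00, -7.03302263e-02]), 'joint_vel': array([-5.85763132e-04, -7.95430808e-05, -2.82957549e-03,  5.36903226e-05,
       -7.79052333e-04,  6.95957937e-04]), 'effort': array([ 1.77274393e-03, -3.82584214e+01, -3.60986853e+01, -1.59479538e-05,
        4.81511437e-03,  2.08631235e-05]), 'tool_pos': array([ 194.08241864, -487.52983582,  230.58037993]), 'tool_rot': array([ 9.82114747e-01,  1.88282105e-01, -9.59061219e-05, -6.80852027e-04]), 'ft_force': array([-0.65303936,  0.25922527,  0.17904972]), 'ft_torque': array([-0.03180675,  0.00836246, -0.04129278]), 'finger_force': 0.0, 'grip_width': 85.06824302745801}
```

View pics/top0.png

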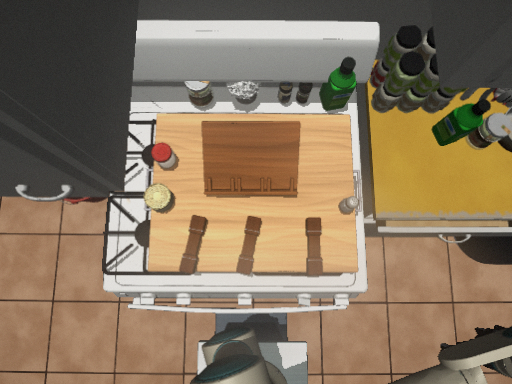

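View pics/side0.png

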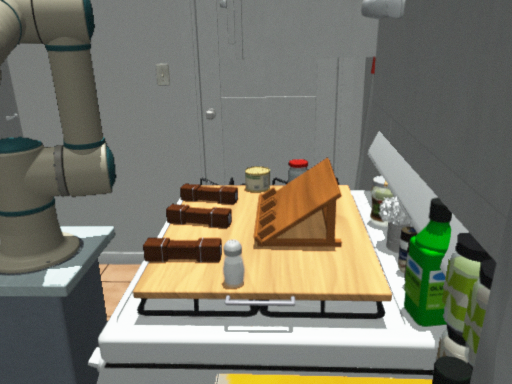

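Top view: three dark mills at px (193,245), (250,244), (314,246). The rack spans about (204–299, 122–195), with the bays opening towards the robot. The side view shows the same layout, with the rack at (255–340, 162–247).

```bash
cat > h.py <<'E'
import numpy as np, cv2
from scipy.spatial.transform import Rotation as R
from station import r
def K(c):
    f=c["color"].shape[0]/2/np.tan(np.radians(c["fovy"]/2)); return f
def ray(c,uv):
    f=K(c); d=(np.atleast_2d(uv).astype(float)-[c["cx"],c["cy"]])/f; s=d.copy()
    for _ in range(10): s=d/(1+c["k1"]*(s**2).sum(1,keepdims=True))
    v=np.c_[s,np.ones(len(s))]
    return R.from_quat(c["attitude"]).apply(v)
def plane(c,uv,z):
    v=ray(c,uv); o=c["xyz"]; return o+v*((z-o[2])/v[:,2:3])
def tri(c1,p1,c2,p2):
    a=ray(c1,p1)[0];b=ray(c2,p2)[0]
    A=np.c_[a,-b]; t=np.linalg.lstsq(A,c2["xyz"]-c1["xyz"],rcond=None)[0]
    x=c1["xyz"]+a*t[0];y=c2["xyz"]+b*t[1]; return (x+y)/2,np.linalg.norm(x-y)
def proj(c,X):
    v=R.from_quat(c["attitude"]).inv().apply(np.atleast_2d(X)-c["xyz"]); s=v[:,:2]/v[:,2:]
    return s*(1+c["k1"]*(s**2).sum(1,keepdims=True))*K(c)+[c["cx"],c["cy"]]
def mills(c,ymin=205):
    hsv=cv2.cvtColor(c["color"],cv2.COLOR_RGB2HSV)
    m=((hsv[:,:,2]<125)&(hsv[:,:,1]>90)&((hsv[:,:,0]<20))).astype(np.uint8); m[:ymin]=0; m[282:]=0; m[:,:152]=0; m[:,358:]=0
    m=cv2.morphologyEx(m,cv2.MORPH_CLOSE,np.ones((5,5)))
    out=[]
    for k in cv2.findContours(m,0,2)[0]:
        if cv2.contourArea(k)>300: out.append((cv2.contourArea(k),cv2.minAreaRect(k)))
    return sorted(out,key=lambda o:o[1][0][0])
E
python3 - <<'E'
from h import *
t=r.camera("top");s=r.camera("side")
for a,q in mills(t):
    b=cv2.boxPoints(q); P=plane(t,b,115)[:,:2]; e=P[1]-P[0],P[2]-P[1]; l=max(e,key=np.linalg.norm)
    print(a,q,P.mean(0).round(1),[np.linalg.norm(x).round(1) for x in e],np.round(np.arctan(l[1]/l[0]),3))
a=t["color"][112:206,195:310];b=s["color"][150:256,245:350]
def up(x): return cv2.resize(x,(400,int(400*x.shape[0]/x.shape[1])),interpolation=cv2.INTER_CUBIC)
A,B=up(a),up(b); H=max(len(A),len(B)); im=np.zeros((H,800,3),np.uint8); im[:len(A),:400]=A; im[:len(B),400:]=B
cv2.imwrite("pics/rack.png",im[:,:,::-1]); print(A.shape,B.shape)
E
```

```text
654.0 ((193.66993713378906, 244.27381896972656), (16.262664794921875, 57.82050704956055), 13.172553062438965) [424.6 163.3] [np.float64(158.5), np.float64(46.0)] -0.195
(326, 400, 3) (403, 400, 3)
```

View pics/rack.png

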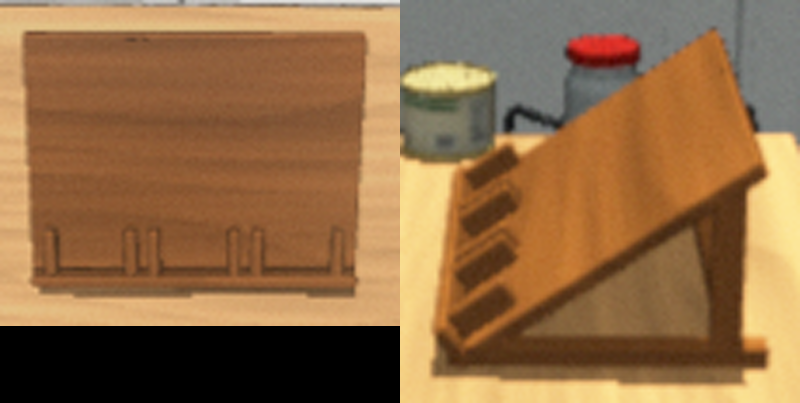

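```bash
sed -i 's/((hsv\[:,:,0\]<20))/((hsv[:,:,0]<20)|(hsv[:,:,0]>165))/' h.py; python3 - <<'E'
from h import *
t=r.camera("top");s=r.camera("side")
for a,q in mills(t):
    b=cv2.boxPoints(q); P=plane(t,b,115)[:,:2]; e=P[1]-P[0],P[2]-P[1]; l=max(e,key=np.linalg.norm)
    print(a,np.round(q[0]),P.mean(0).round(1),[np.linalg.norm(x).round(1) for x in e],np.round(np.arctan(l[1]/l[0]),3))
kt,ks=400/115,400/105
T=lambda x,y:np.array([(x+.5)/kt-.5+195,(y+.5)/kt-.5+112]); S=lambda x,y:np.array([(x-400+.5)/ks-.5+245,(y+.5)/ks-.5+150])
Rr,e1=tri(t,T(365,33),s,S(766,168)); L,e2=tri(t,T(25,33),s,S(715,30)); print(Rr,e1,L,e2,np.linalg.norm(L-Rr))
d=L-Rr; yaw=np.arctan2(-d[0],d[1]); print("yaw",yaw)
a=np.radians(35); M=R.from_euler("ZY",[yaw,-a]).as_matrix()
O=(L+Rr)/2-M@[200,0,0]; print("O",O)
# cheeks' upper end top corners -> compare
for X in ([40,0,18],):
    for y in (118,52.,33,-33,-52,-118):
        p=proj(t,O+M@[40,y,18]); print(((p+.5-[195,112])*kt).round(1), end=" ")
print()
for X in ([-10,135,18],[-10,-135,18],[0,-135,18],[0,135,18]): print(X,((proj(t,O+M@X)+.5-[195,112])*kt).round(1),((proj(s,O+M@X)+.5-[245,150])*ks+[400,0]).round(1))
for z in (60,75,90,105): print(z, ((proj(t,O+M@[0,0,0]+[0,0,z-O[2]])+.5-[195,112])*kt).round(1))
E
```

```text
646.0 [194. 244.] [424.4 163.7] [np.float64(159.2), np.float64(44.7)] -0.2
[ 753.3367135  -126.40601676  202.60405522] 1.4010114260509368 [750.41059374 140.32119158 204.82897671] 0.4689654598463152 266.7525372385037
yaw 0.01097001839358126
O [588.05310245   5.16040086  89.0012287 ]
[[ 52.1 232. ]] [[132.9 231.5]] [[156.2 231.4]] [[237.  230.9]] [[260.2 230.8]] [[341.  230.3]] 
[-10, 135, 18] [[ 34.2 288.1]] [[452.7 176.9]]
[-10, -135, 18] [[359.1 286.2]] [[435.7 343.5]]
[0, -135, 18] [[359.6 275.2]] [[449.8 334.4]]
[0, 135, 18] [[ 33.6 277.1]] [[464.  169.3]]
60 [[196.4 274.7]]
75 [[196.5 271.1]]
90 [[196.6 267.4]]
105 [[196.7 263.6]]
```

Rack crop: high edge at (25,33)–(365,33), cheek centres at x≈52, 130, 153, 234, 258 and 336, and the lip's near end in the side view at about (440,328). The side view's lip points disagree with my prediction, so I'll take one closer look.

```bash
python3 - <<'E'
from h import *
t=r.camera("top");s=r.camera("side")
hsv=cv2.cvtColor(t["color"],cv2.COLOR_RGB2HSV)
for p in ((250,245),(314,230),(314,246),(194,244),(270,245)): print(p,hsv[p[1],p[0]])
m=((hsv[:,:,2]<125)&(hsv[:,:,1]>90)).astype(np.uint8); print(m[244,180:340])
a=t["color"][168:200,200:304];b=s["color"][185:250,250:295]
A=cv2.resize(a,(800,int(800*32/104)),interpolation=cv2.INTER_CUBIC)
B=cv2.resize(b,(242,350),interpolation=cv2.INTER_CUBIC)
b2=s["color"][155:200,300:345];B2=cv2.resize(b2,(350,350),interpolation=cv2.INTER_CUBIC)
im=np.zeros((600,800,3),np.uint8); im[:246]=A; im[250:,:242]=B; im[250:,300:650]=B2
cv2.imwrite("pics/rack2.png",im[:,:,::-1])
E
```

```text
(250, 245) [ 13 133 132]
(314, 230) [ 12 116 125]
(314, 246) [ 13 124 136]
(194, 244) [ 13 129 128]
(270, 245) [ 18 104 225]
[0 0 0 0 0 0 0 0 0 0 0 1 0 0 0 0 0 1 1 1 0 0 0 0 0 0 0 0 0 0 0 0 0 0 0 0 0
 0 0 0 0 0 0 0 0 0 0 0 0 0 0 0 0 0 0 0 0 0 0 0 0 0 0 0 0 0 0 0 0 0 0 0 0 0
 1 0 0 0 0 0 0 0 0 0 0 0 0 0 0 0 0 0 0 0 0 0 0 0 0 0 0 0 0 0 0 0 0 0 0 0 0
 0 0 0 0 0 0 0 0 0 0 0 0 0 0 0 0 0 1 0 0 0 0 0 0 0 0 0 0 0 0 0 0 0 0 0 0 0
 0 0 0 0 0 0 0 0 0 0 0 0]
```

View pics/rack2.png

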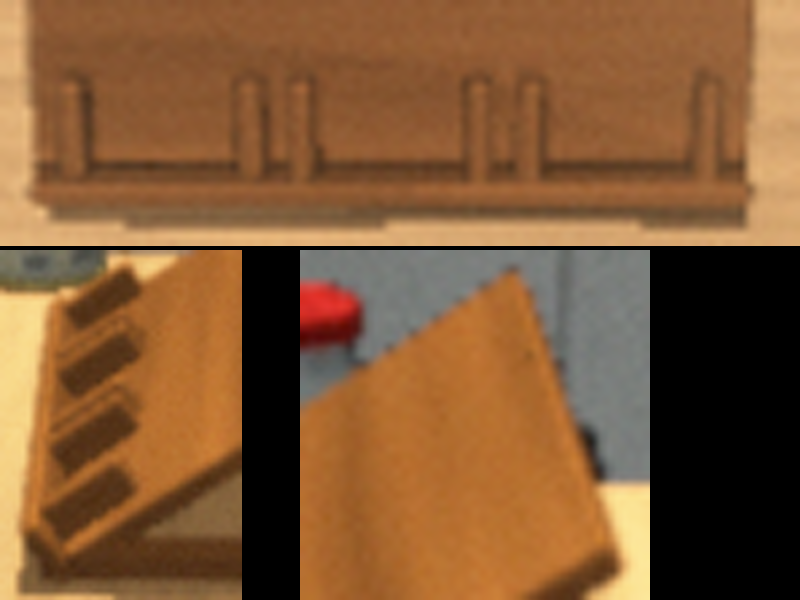

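```bash
sed -i 's/2\]<125/2]<170/' h.py; python3 - <<'E'
from h import *
from scipy.optimize import least_squares
t=r.camera("top");s=r.camera("side")
for a,q in mills(t):
    b=cv2.boxPoints(q); P=plane(t,b,115)[:,:2]; e=P[1]-P[0],P[2]-P[1]; l=max(e,key=np.linalg.norm)
    print(a,np.round(q[0]),P.mean(0).round(1),[np.linalg.norm(x).round(1) for x in e],np.round(np.arctan(l[1]/l[0]),3))
def pk(sc,ox,oy,x,y): return [(x+.5)/sc-.5+ox,(y+.5)/sc-.5+oy]
T1=lambda x,y:pk(400/115,195,112,x,y);T2=lambda x,y:pk(800/104,200,168,x,y)
S1=lambda x,y:pk(242/45,250,185,x,y-250);S2=lambda x,y:pk(350/45,300,155,x-300,y-250)
obs=[(t,T2(x,78),(40,y,18)) for x,y in zip((75,250,303,478,532,708),(118,52,33,-33,-52,-118))]
obs+=[(t,T2(40,205),(-10,131,18)),(t,T2(745,205),(-10,-131,18)),(t,T1(25,33),('L',135,0)),(t,T1(365,33),('L',-135,0)),
 (s,S1(125,463),(40,-123,18)),(s,S1(135,490),(40,-123,0)),(s,S1(27,527),(-10,-135,18)),(s,S2(515,268),('L',135,0)),(s,S2(617,548),('L',-135,0))]
def pose(p): return R.from_euler("ZY",[p[3],-np.radians(35)]).as_matrix()
def f(p):
    return np.concatenate([(proj(c,p[:3]+pose(p)@np.array([p[4] if X[0]=='L' else X[0],X[1],X[2]],float))[0]-uv) for c,uv,X in obs])
q=least_squares(f,[590,6,92,0,195],loss="soft_l1"); print(q.x.round(3)); print(f(q.x).reshape(-1,2).round(1).tolist())
M=pose(q.x)
for i,y in enumerate((85,0,-85)): print("bay",i,(q.x[:3]+M@[80,y,20]).round(1))
E
```

```text
830.5 [188. 251.] [405.6 178. ] [np.float64(202.0), np.float64(99.3)] -0.601
737.0 [249. 244.] [425.   10.1] [np.float64(157.9), np.float64(43.6)] -0.195
789.0 [323. 245.] [ 423.4 -196.1] [np.float64(101.6), np.float64(158.0)] -0.017
[5.88117e+02 6.88300e+00 9.21410e+01 6.00000e-03 1.98717e+02]
[[-0.5, -0.0], [0.0, -0.0], [-0.1, -0.0], [0.4, -0.0], [0.1, -0.0], [0.5, -0.1], [0.2, -0.3], [-0.5, -0.4], [-1.0, -0.2], [0.5, -0.2], [-0.5, -0.5], [2.5, 0.6], [-1.0, 1.9], [-0.2, -0.1], [-0.6, -0.5]]
bay 0 [641.7  92.2 154.4]
bay 1 [642.2   7.2 154.4]
bay 2 [642.7 -77.8 154.4]
```

Picks: cheek upper ends at row 78 in the top crop, lip at (40–745, 205), rack high corners in the side crop at (515,268) and (617,548). The fit residuals are under 1 px for nearly all of them, which is good enough for bays with 8 mm to spare each side.

```bash
cat > go.py <<'E'
# usage: go.py x y z yaw tilt_deg s : row (tool axes) from the present pose to TCP target
import sys; from h import *
x,y,z,yaw,tilt,s=map(float,sys.argv[1:7]); st=r.read_state()
R0=R.from_quat(st["tool_rot"]); M=R.from_euler("ZY",[yaw,-np.radians(tilt)]).as_matrix()@np.diag([s,-s,-1])
d=R0.inv().apply(np.array([x,y,z])-st["tool_pos"])/1000; rv=np.degrees((R0.inv()*R.from_matrix(M)).as_rotvec())
print("row",d.round(4).tolist(),rv.round(1).tolist(),"n",round(max(np.linalg.norm(d)/.0417,np.linalg.norm(rv)/7.16),1),"t",st["time_s"],"q",st["qpos"].round(2),"F",st["ft_force"].round(1),"T",st["ft_torque"].round(3),"w",st["grip_width"].round(1),st["finger_force"])
E
python3 - <<'E'
from h import *
t=r.camera("top"); hsv=cv2.cvtColor(t["color"],cv2.COLOR_RGB2HSV)
for lo,hi in ((296,334),(170,215),(230,270)):
  for V in (150,170):
    m=((hsv[:,:,2]<V)&(hsv[:,:,1]>70)).astype(np.uint8); m[:205]=0;m[280:]=0;m[:,:lo]=0;m[:,hi:]=0
    k=max(cv2.findContours(cv2.morphologyEx(m,cv2.MORPH_CLOSE,np.ones((3,3))),0,2)[0],key=cv2.contourArea)
    P=plane(t,cv2.boxPoints(cv2.minAreaRect(k)),115)[:,:2];e=P[1]-P[0],P[2]-P[1]; l=max(e,key=np.linalg.norm)
    print(V,P.mean(0).round(1),[np.linalg.norm(x).round(1) for x in e],np.arctan(l[1]/l[0]).round(3))
E
python3 go.py 423 -172 200 0 0 1
```

```text
150 [ 420.  -171.5] [np.float64(104.3), np.float64(157.0)] -0.038
170 [ 417.1 -154.5] [np.float64(102.6), np.float64(162.1)] 0.205
150 [424.2 164.2] [np.float64(159.6), np.float64(48.2)] -0.19
170 [426.2 175. ] [np.float64(161.0), np.float64(92.7)] -0.067
150 [419.4 -13.5] [np.float64(158.8), np.float64(91.4)] -0.19
170 [423.5   0.5] [np.float64(92.8), np.float64(159.6)] -0.005Traceback (most recent call last):
  File "go.py", line 6, in <module>
    print("row",d.round(4).tolist(),rv.round(1).tolist(),"n",round(max(np.linalg.norm(d)/.0417,np.linalg.norm(rv)/7.16),1),"t",st["time_s"],"q",st["qpos"].round(2),"F",st["ft_force"].round(1),"T",st["ft_torque"].round(3),"w",st["grip_width"].round(1),st["finger_force"])
                                                                                                                                                                                                                                 ^^^^^^^^^^^^^^^^^^^^^^
AttributeError: 'float' object has no attribute 'round'
```

```bash
sed -i 's/st\["grip_width"\].round(1)/round(st["grip_width"],1)/' go.py; python3 - <<'E'
from h import *
t=r.camera("top"); hsv=cv2.cvtColor(t["color"],cv2.COLOR_RGB2HSV)
for lo,hi in ((296,334),(170,215),(230,270)):
  for V in (150,160,170):
    m=((hsv[:,:,2]<V)&(hsv[:,:,1]>70)).astype(np.uint8); m[:205]=0;m[280:]=0;m[:,:lo]=0;m[:,hi:]=0
    m=cv2.morphologyEx(cv2.morphologyEx(m,cv2.MORPH_CLOSE,np.ones((3,3))),cv2.MORPH_OPEN,np.ones((7,7)))
    k=max(cv2.findContours(m,0,2)[0],key=cv2.contourArea)
    P=plane(t,cv2.boxPoints(cv2.minAreaRect(k)),115)[:,:2];e=P[1]-P[0],P[2]-P[1]; l=max(e,key=np.linalg.norm)
    print(V,P.mean(0).round(1),[np.linalg.norm(x).round(1) for x in e],np.arctan(l[1]/l[0]).round(3))
E
python3 go.py 424 -172 200 0 0 1
```

```text
150 [ 421.2 -168.6] [np.float64(43.4), np.float64(155.6)] 0.01
160 [ 421.3 -168.6] [np.float64(45.6), np.float64(155.1)] -0.011
170 [ 422.6 -168.4] [np.float64(45.8), np.float64(157.8)] -0.007
150 [424.1 164.2] [np.float64(159.7), np.float64(47.9)] -0.188
160 [424.3 164.2] [np.float64(160.0), np.float64(47.9)] -0.188
170 [424.5 164.1] [np.float64(160.7), np.float64(48.6)] -0.193
150 [424.    9.9] [np.float64(157.6), np.float64(42.3)] -0.185
160 [424.2   9.9] [np.float64(158.2), np.float64(42.3)] -0.185
170 [424.3  10.2] [np.float64(158.4), np.float64(43.3)] -0.199
row [0.3303, -0.2084, 0.0313] [0.0, 0.0, 21.7] n 9.4 t 0.6 q [-1.26  0.05  1.4  -0.    1.69 -0.07] F [-0.2 -0.9 -0.6] T [0.034 0.039 0.046] w 85.2 0.0
```

```bash
python3 -m creep '[[0.330,-0.208,0.031,0,0,21.7,-0.4],[0.330,-0.208,0.031,0,0,21.7,-0.4],[0.330,-0.208,0.031,0,0,21.7,-0.4],[0.330,-0.208,0.031,0,0,21.7,-0.4],[0.330,-0.208,0.031,0,0,21.7,-0.4],[0.330,-0.208,0.031,0,0,21.7,-0.4],[0.330,-0.208,0.031,0,0,21.7,-0.4],[0.330,-0.208,0.031,0,0,21.7,-0.4]]' 100; python3 go.py 423 -171 200 0 0 1
```

```text
time_s: 1.27
tool_pos: [385.5, -224.5, 205.8]
tool_rot: [1.0, -0.0, 0.0, 0.0]
ft_force: [1.4, -1.1, 0.0]
grip_width: 59.8
finger_force: 0.0
row [0.0374, -0.0535, 0.0058] [0.0, -0.0, -0.0] n 1.6 t 1.2667 q [-0.61 -0.17  1.66 -0.    1.65  0.96] F [ 1.4 -1.1  0. ] T [-0.026  0.042 -0.03 ] w 59.8 0.0
```

```bash
python3 -m creep '[[0.037,-0.053,0.006,0,0,0,-0.4],[0.037,-0.053,0.006,0,0,0,-0.4],[0.037,-0.053,0.006,0,0,0,-0.4],[0.037,-0.053,0.006,0,0,0,-0.4]]' | head -2; python3 go.py 423 -171 81 0 0 1; python3 - <<'E'
from h import *
c=r.camera("side"); cv2.imwrite("pics/c1.png",cv2.resize(c["color"][100:300,60:330],(800,593))[:,:,::-1])
E
```

```text
time_s: 1.6
tool_pos: [422.1, -172.4, 199.5]
row [0.0009, -0.0014, 0.1185] [0.0, 0.0, 0.2] n 2.8 t 1.6 q [-0.47 -0.13  1.64 -0.    1.63  1.1 ] F [ 0.4 -0.6  0.7] T [-0.022  0.007 -0.014] w 60.0 0.0
```

View pics/c1.png

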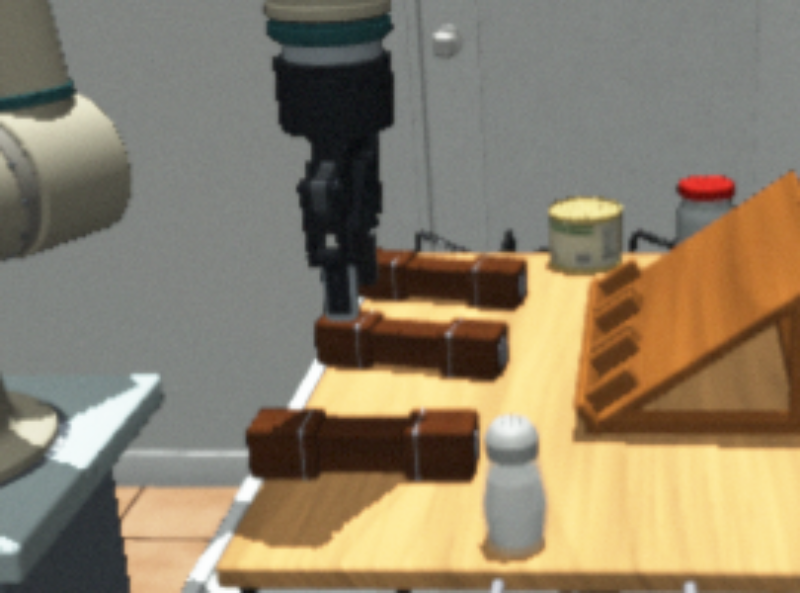

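The side view shows the fingers at (340,315), above mill c's waist at (365,443). Next I descend, checking the alignment by projection.

```bash
python3 - <<'E'
from h import *
c=r.camera("side"); print((proj(c,[[423,-171,95],[423,-191,95],[423,-171,200]])-[60,100])*2.963)
E
python3 -m creep '[[0.001,-0.001,0.04,0,0,0,-0.4],[0.001,-0.001,0.08,0,0,0,-0.4],[0.001,-0.001,0.117,0,0,0,-0.4],[0.001,-0.001,0.117,0,0,0,-0.4],[0.001,-0.001,0.117,0,0,0,-0.4]]'; python3 go.py 423 -171 81 0 0 1
```

```text
[[363.62267743 442.42535736]
 [357.88241772 455.62497027]
 [352.1800779  305.06741677]]
time_s: 2.12
tool_pos: [421.5, -172.8, 82.1]
tool_rot: [1.0, -0.001, -0.002, -0.001]
ft_force: [-0.2, -1.1, 0.5]
grip_width: 59.7
finger_force: 0.0
row [0.0015, -0.0018, 0.0011] [-0.1, 0.2, -0.1] n 0.1 t 2.1167 q [-0.47 -0.04  1.79 -0.    1.39  1.1 ] F [-0.2 -1.1  0.5] T [-0.019  0.005 -0.014] w 59.7 0.0
```

```bash
python3 -m creep '[[0,0,0,0,0,0,1],[0,0,0,0,0,0,1],[0,0,0,0,0,0,1],[0,0,0,0,0,0,1],[0,0,0,0,0,0,1],[0,0,0,0,0,0,1]]' 110; python3 -m creep '[[0,0,-0.02,0,0,0,1],[0,0,-0.06,0,0,0,1],[0,0,-0.10,0,0,0,1],[0,0,-0.14,0,0,0,1],[0,0,-0.17,0,0,0,1],[0,0,-0.17,0,0,0,1],[0,0,-0.17,0,0,0,1],[0,0,-0.17,0,0,0,1]]'; python3 go.py 600 -78 250 0 0 1
```

```text
time_s: 2.62
tool_pos: [424.4, -173.3, 86.1]
tool_rot: [1.0, -0.0, 0.003, 0.001]
ft_force: [-1.0, 0.3, 7.0]
grip_width: 30.8
finger_force: 109.3
time_s: 3.28
tool_pos: [422.3, -172.1, 251.5]
tool_rot: [1.0, -0.0, -0.001, -0.0]
ft_force: [1.4, -0.1, -6.0]
grip_width: 30.2
finger_force: 110.0
row [0.1777, -0.0941, 0.0013] [-0.0, 0.1, -0.0] n 4.8 t 3.2833 q [-0.47 -0.15  1.55 -0.    1.74  1.1 ] F [ 1.4 -0.1 -6. ] T [0.041 0.139 0.003] w 30.2 109.99111533164978
```

```bash
for i in 1 2 3; do python3 -m creep '[[0,0,0,0,0,0,1]]' >/dev/null; python3 go.py 600 -78 250 0 0 1 | grep -o 'F .*'; done; python3 - <<'E'
from h import *
c=r.camera("side"); cv2.imwrite("pics/c2.png",cv2.resize(c["color"][60:300,60:360],(750,600))[:,:,::-1])
E
```

```text
F [ 1.1 -0.9 -4.8] T [-0.023  0.184  0.   ] w 29.9 109.98212814331055
F [-0.7  0.2 -4.6] T [0.003 0.163 0.002] w 30.3 109.99162673950195
F [-0.6  0.  -5. ] T [ 0.014  0.181 -0.008] w 29.9 109.99785304069519
```

View pics/c2.png

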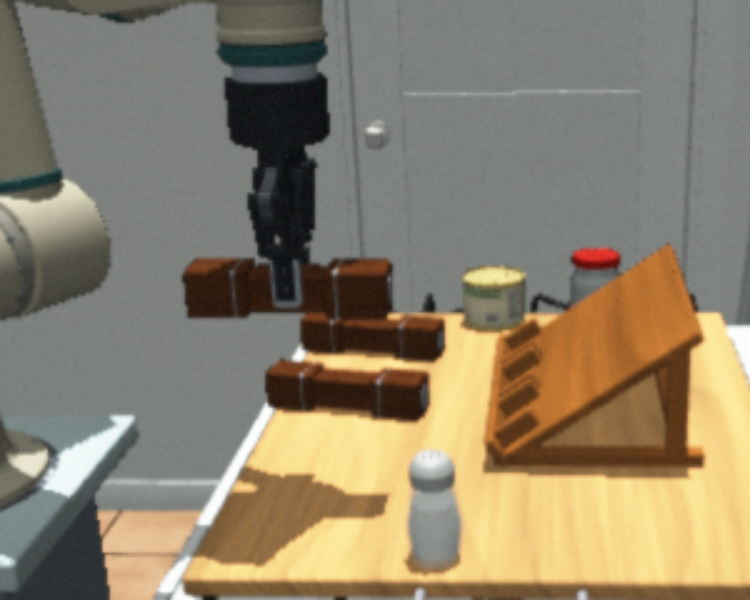

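Moment T_y ≈ +0.18 N·m, so the far (+x) end looks heavy. The picture shows the mill level and centred at (285,288). I'll check the sign with the joint-5 effort while turning it round.

```bash
python3 -c "
from station import r
print(r.read_state()['effort'])"; python3 -m creep '[[0.02,-0.02,0,0,0,-7,1],[0.04,-0.04,0,0,0,-14,1],[0.06,-0.06,0,0,0,-21,1],[0.08,-0.08,0,0,0,-28,1],[0.1,-0.09,0,0,0,-35,1],[0.1,-0.094,0,0,0,-42,1],[0.1,-0.094,0,0,0,-49,1],[0.1,-0.094,0,0,0,-56,1]]' |head -2
python3 -m creep '[[0,0,0,0,0,-7,1],[0,0,0,0,0,-14,1],[0,0,0,0,0,-21,1],[0,0,0,0,0,-28,1],[0,0,0,0,0,-35,1],[0,0,0,0,0,-42,1],[0,0,0,0,0,-49,1],[0,0,0,0,0,-56,1]]'|head -2
python3 -m creep '[[0,0,0,0,0,-7,1],[0,0,0,0,0,-14,1],[0,0,0,0,0,-21,1],[0,0,0,0,0,-28,1],[0,0,0,0,0,-35,1],[0,0,0,0,0,-42,1],[0,0,0,0,0,-49,1],[0,0,0,0,0,-56,1]]'|head -2
python3 go.py 560 -78 250 0.006 35 -1
python3 -c "
from station import r
print(r.read_state()['effort'])"
```

```text
[-4.25913007e-03 -3.23303068e+01 -3.84487867e+01  7.34836492e-02
 -1.30717987e-01  1.62399298e-03]
time_s: 4.25
tool_pos: [523.0, -77.7, 251.7]
time_s: 4.92
tool_pos: [522.8, -78.3, 252.0]
time_s: 5.58
tool_pos: [522.8, -78.3, 252.1]
row [-0.0363, 0.0078, 0.0021] [-3.7, -34.9, -11.6] n 5.2 t 5.5833 q [-0.22  0.06  1.35  0.    1.73 -1.59] F [ 0.1  0.3 -3.9] T [-0.007 -0.13   0.023] w 30.0 110.77678799629211
[ 4.92724939e-03 -4.07281673e+01 -3.82749295e+01 -4.60906711e-03
  1.59205520e-01  1.94573499e+00]
```

```bash
python3 -m creep '[[-0.036,0.008,0.002,-0.7,-6.7,-2.2,1],[-0.036,0.008,0.002,-1.4,-13.4,-4.5,1],[-0.036,0.008,0.002,-2.1,-20.1,-6.7,1],[-0.036,0.008,0.002,-2.8,-26.8,-9,1],[-0.036,0.008,0.002,-3.7,-34.9,-11.6,1],[-0.036,0.008,0.002,-3.7,-34.9,-11.6,1],[-0.036,0.008,0.002,-3.7,-34.9,-11.6,1]]'; python3 go.py 620 -78 201 0.006 35 -1
```

```text
time_s: 6.17
tool_pos: [558.1, -78.0, 248.9]
tool_rot: [0.001, 0.954, 0.001, 0.299]
ft_force: [-0.8, 0.2, -4.4]
grip_width: 30.0
finger_force: 111.2
row [-0.0235, -0.0, 0.0746] [-0.2, -0.2, -0.4] n 1.9 t 6.1667 q [-0.28 -0.28  1.77  0.18  1.07 -1.89] F [-0.8  0.2 -4.4] T [0.    0.54  0.007] w 30.0 111.17826819419861
```

```bash
python3 -m creep '[[-0.012,0,0.037,0,0,0,1],[-0.0235,0,0.0746,0,0,-0.3,1],[-0.0235,0,0.0746,0,0,-0.3,1],[-0.0235,0,0.0746,0,0,-0.3,1],[-0.0235,0,0.0746,0,0,-0.3,1]]'; python3 go.py 648 -78 147 0.006 35 -1;  python3 - <<'E'
from h import *
c=r.camera("side");t=r.camera("top"); im=np.zeros((600,800,3),np.uint8)
im[:,:400]=cv2.resize(c["color"][110:260,240:340],(400,600)); im[:400,400:]=cv2.resize(t["color"][110:210,200:300],(400,400))
cv2.imwrite("pics/c3.png",im[:,:,::-1])
E
```

```text
time_s: 6.58
tool_pos: [622.6, -77.9, 203.7]
tool_rot: [-0.002, 0.954, -0.0, 0.301]
ft_force: [-0.9, -0.4, -3.2]
grip_width: 30.1
finger_force: 111.2
row [0.0117, -0.0001, 0.061] [-0.2, -0.0, -0.0] n 1.5 t 6.5833 q [-0.25 -0.07  1.68  0.17  0.94 -1.88] F [-0.9 -0.4 -3.2] T [ 0.017  0.518 -0.01 ] w 30.1 111.17278218269348
```

View pics/c3.png

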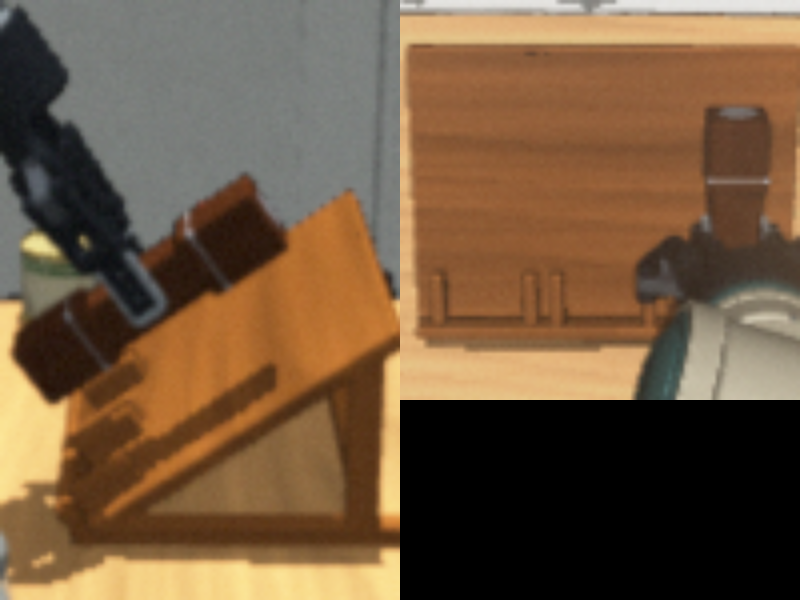

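The side crop shows the mill parallel to the slope above the right bay; in the top crop it is centred on the bay at column 738.

```bash
python3 -m creep '[[0.003,0,0.025,0,0,0,1],[0.003,0,0.045,0,0,0,1],[0.003,0,0.052,0,0,0,1],[0.003,0,0.056,0,0,0,1],[0.003,0,0.058,0,0,0,1]]'; python3 go.py 648 -78 147 0.006 35 -1
```

```text
time_s: 7.1
tool_pos: [652.8, -78.0, 155.2]
tool_rot: [-0.002, 0.953, -0.001, 0.302]
ft_force: [0.4, -0.0, -3.8]
grip_width: 30.1
finger_force: 111.2
row [0.0087, 0.0001, 0.0039] [-0.2, 0.1, -0.0] n 0.2 t 7.1 q [-0.23  0.06  1.65  0.18  0.84 -1.89] F [ 0.4 -0.  -3.8] T [-0.029  0.525  0.058] w 30.1 111.15968585014343
```

```bash
python3 -m creep '[[0,0,0.002,0,0,0,1],[0,0,0.003,0,0,0,1],[0,0,0.004,0,0,0,1]]'|grep -E "pos|force"; python3 -m creep '[[0.003,0,0,0,0,0,1],[0.005,0,0,0,0,0,1],[0.007,0,0,0,0,0,1]]'|grep -E "pos|force"; python3 go.py 648 -78 147 0.006 35 -1
```

```text
tool_pos: [653.9, -78.1, 154.5]
ft_force: [-45.5, 1.3, 25.5]
finger_force: 118.0
tool_pos: [651.6, -78.6, 153.6]
ft_force: [-1.8, 0.7, 8.8]
finger_force: 112.8
row [0.0068, 0.0006, 0.0033] [-0.3, 0.7, 0.0] n 0.2 t 7.6 q [-0.23  0.05  1.67  0.18  0.82 -1.89] F [-1.8  0.7  8.8] T [ 0.122  0.335 -0.044] w 29.8 112.80650496482849
```

```bash
python3 -m creep '[[0.002,0,-0.001,0,0,0,1],[0.004,0,-0.001,0,0,0,1]]'|grep -E "pos|force"; python3 -m creep '[[0.002,0,0,0,0,0,1],[0.003,0,0,0,0,0,1]]'|grep -E "pos|force"; python3 go.py 648 -78 147 0.006 35 -1
```

```text
tool_pos: [646.9, -78.5, 150.0]
ft_force: [-1.4, -0.3, 8.2]
finger_force: 112.6
tool_pos: [644.7, -78.6, 148.6]
ft_force: [-3.0, -0.5, 9.4]
finger_force: 112.7
row [-0.0017, 0.0006, 0.0032] [-0.3, 0.5, 0.0] n 0.1 t 7.9333 q [-0.24  0.04  1.69  0.19  0.82 -1.9 ] F [-3.  -0.5  9.4] T [0.129 0.28  0.041] w 30.3 112.74911284446716
```

```bash
for i in 1 2; do python3 -m creep '[[0.001,0,0,0,0,0,1],[0.002,0,0,0,0,0,1]]'|grep -E "pos|ft_f"; done; python3 go.py 648 -78 147 0.006 35 -1;  python3 - <<'E'
from h import *
c=r.camera("side"); cv2.imwrite("pics/c4.png",cv2.resize(c["color"][160:255,240:340],(631,600),interpolation=cv2.INTER_CUBIC)[:,:,::-1])
E
```

```text
tool_pos: [643.2, -78.6, 147.5]
ft_force: [-1.3, -0.4, 9.7]
tool_pos: [642.4, -78.7, 147.4]
ft_force: [3.7, 0.2, 10.8]
row [-0.0043, 0.0007, 0.0036] [-0.3, 0.7, 0.0] n 0.1 t 8.2667 q [-0.24  0.03  1.7   0.19  0.81 -1.9 ] F [ 3.7  0.2 10.8] T [ 0.206 -0.687 -0.004] w 30.0 112.63402104377747
```

View pics/c4.png

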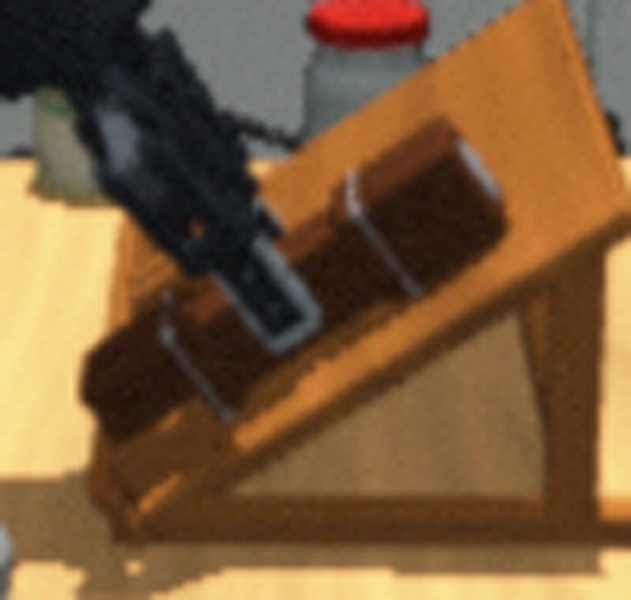

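```bash
python3 - <<'E'
from h import *
c=r.camera("side"); O=np.array([588.1,6.9,92.1]);M=R.from_euler("ZY",[.006,-np.radians(35)]).as_matrix()
for X in ([160,-105,0],[160,-105,40],[160,-65,40],[0,-105,40],[0,-105,18],[110,-105,40],[110,-105,0],[50,-105,40]):
  print(X,((proj(c,O+M@X)-[240,160])*[6.31,6.316]).round(0))
E
```

```text
[160, -105, 0] [[522. 236.]]
[160, -105, 40] [[456. 145.]]
[160, -65, 40] [[448. 108.]]
[0, -105, 40] [[ 76. 394.]]
[0, -105, 18] [[113. 441.]]
[110, -105, 40] [[334. 225.]]
[110, -105, 0] [[400. 314.]]
[50, -105, 40] [[192. 318.]]
```

The mill meets the lip: the along-slope force jumped, and its centre projects to (257,265) against a predicted (263,271). I release it and retreat square to the slope.

```bash
python3 -m creep '[[0,0,0,0,0,0,-0.35],[0,0,0,0,0,0,-0.35],[0,0,0,0,0,0,-0.35],[0,0,0,0,0,0,-0.35]]'; python3 -m creep '[[0,0,-0.02,0,0,0,-0.35],[0,0,-0.06,0,0,0,-0.35],[0,0,-0.1,0,0,0,-0.35],[0,0,-0.12,0,0,0,-0.35],[0,0,-0.12,0,0,0,-0.35]]'|grep -E "pos|ft"; python3 go.py 424 10 200 -0.19 0 -1;  python3 - <<'E'
from h import *
c=r.camera("side");t=r.camera("top"); im=np.zeros((480,800,3),np.uint8)
im[:,:400]=cv2.resize(c["color"][150:255,250:337],(400,480)); im[:400,400:]=cv2.resize(t["color"][110:210,200:300],(400,400))
cv2.imwrite("pics/c5.png",im[:,:,::-1])
E
```

```text
time_s: 8.7
tool_pos: [639.3, -78.0, 140.9]
tool_rot: [-0.002, 0.954, -0.001, 0.301]
ft_force: [-0.4, -0.2, -0.4]
grip_width: 57.5
finger_force: 0.0
tool_pos: [570.9, -78.5, 245.4]
ft_force: [0.1, -0.5, 0.8]
row [0.1454, 0.0892, -0.0486] [3.2, 35.4, 10.8] n 5.2 t 9.1167 q [-0.28 -0.25  1.76  0.18  1.04 -1.9 ] F [ 0.1 -0.5  0.8] T [-0.047  0.232  0.005] w 57.5 0.0
```

View pics/c5.png

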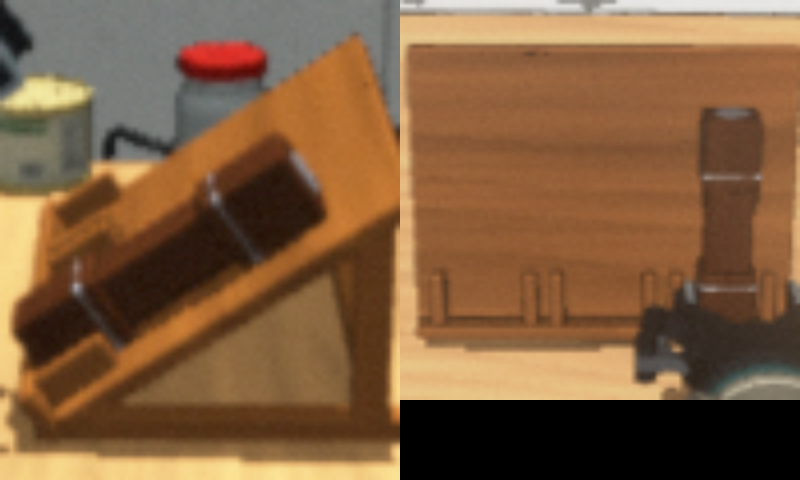

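The mill lies in its bay between the cheeks (top crop column 731), its low end at the predicted place. On to mill b.

```bash
python3 -m creep '[[0.03,0.018,-0.01,0.6,7,2.1,-0.4],[0.06,0.036,-0.02,1.2,14,4.2,-0.4],[0.09,0.054,-0.03,1.9,21,6.4,-0.4],[0.12,0.072,-0.04,2.5,28,8.5,-0.4],[0.145,0.089,-0.049,3.2,35.4,10.8,-0.4],[0.145,0.089,-0.049,3.2,35.4,10.8,-0.4],[0.145,0.089,-0.049,3.2,35.4,10.8,-0.4]]' 110|grep -E "pos|ft"; python3 go.py 424 10 87 -0.19 0 -1
```

```text
tool_pos: [423.6, 10.8, 193.6]
ft_force: [0.2, -1.1, 0.3]
row [-0.0018, -0.0006, 0.1066] [-0.0, -0.7, 0.2] n 2.6 t 9.8 q [-0.06 -0.22  1.73  0.    1.64 -1.45] F [ 0.2 -1.1  0.3] T [-0.058 -0.082  0.004] w 60.0 0.0
```

```bash
python3 -m creep '[[0,-0.001,0.04,0,0,0,-0.4],[0,-0.001,0.08,0,0,0,-0.4],[0,-0.001,0.106,0,0,0,-0.4],[0,-0.001,0.106,0,0,0,-0.4]]'|grep -E "pos|ft"; python3 -m creep '[[0,0,0,0,0,0,1],[0,0,0,0,0,0,1],[0,0,0,0,0,0,1],[0,0,0,0,0,0,1],[0,0,0,0,0,0,1],[0,0,0,0,0,0,1]]' 110 |grep -E "pos|ft|wid"; python3 -m creep '[[0,0,-0.02,0,0,0,1],[0,0,-0.06,0,0,0,1],[0,0,-0.10,0,0,0,1],[0,0,-0.14,0,0,0,1],[0,0,-0.165,0,0,0,1],[0,0,-0.165,0,0,0,1],[0,0,-0.165,0,0,0,1],[0,0,-0.165,0,0,0,1]]'|grep -E "pos|ft|wid";for i in 1 2 3; do python3 go.py 560 7 250 0.006 35 -1 |grep -oE 'row.*n|F .*'; python3 -c "
from station import r
print(r.read_state()['effort'][[1,4]])"; python3 -m creep '[[0,0,0,0,0,0,1]]' >/dev/null;  done; python3 go.py 560 7 250 0.006 35 -1
```

```text
tool_pos: [419.1, 9.1, 83.4]
ft_force: [0.3, -0.7, -0.4]
tool_pos: [424.2, 9.2, 92.6]
ft_force: [-0.1, -1.4, 7.1]
grip_width: 29.7
tool_pos: [423.1, 9.2, 253.0]
ft_force: [0.2, 0.4, -6.2]
grip_width: 29.6
row [-0.1349, 0.0236, 0.0016] [-3.4, -35.5, -10.9] n
F [ 0.2  0.4 -6.2] T [-0.064 -0.25   0.006] w 29.6 110.00434756278992
[-30.10699511   0.23201172]
row [-0.1351, 0.0237, 0.0008] [-3.4, -35.6, -10.9] n
F [ 1.1  0.4 -5.3] T [-0.019 -0.14  -0.016] w 29.8 109.9255120754242
[-29.21295762   0.23057603]
row [-0.1349, 0.0236, 0.0013] [-3.4, -35.6, -10.9] n
F [ 0.5 -0.5 -5.1] T [-0.025 -0.234 -0.069] w 30.2 109.89277839660645
[-28.6990428    0.23645888]
row [-0.1347, 0.0236, 0.0021] [-3.4, -35.5, -10.9] n 5.2 t 11.55 q [-0.07 -0.24  1.63  0.    1.76 -1.45] F [ 0.1  0.6 -5.2] T [-0.019 -0.146 -0.025] w 29.6 109.84660863876343
```

T_y ≈ −0.19 N·m and joint-5 effort +0.23, so the near end is heavy and no turn is needed.

```bash
python3 -m creep '[[-0.027,0.005,0,-0.7,-6.9,-2.1,1],[-0.054,0.010,0,-1.4,-13.8,-4.2,1],[-0.081,0.015,0,-2.1,-20.7,-6.4,1],[-0.108,0.02,0,-2.8,-27.6,-8.5,1],[-0.135,0.0236,0.001,-3.4,-35.5,-10.9,1],[-0.135,0.0236,0.001,-3.4,-35.5,-10.9,1],[-0.135,0.0236,0.001,-3.4,-35.5,-10.9,1]]' |grep -E "pos|ft|wid"; python3 go.py 614 7 205 0.006 35 -1
```

```text
tool_pos: [559.4, 6.9, 249.6]
ft_force: [-0.9, 0.5, -5.2]
grip_width: 29.6
row [-0.0193, -0.0003, 0.0678] [0.1, -0.1, 0.0] n 1.7 t 12.1333 q [-0.08 -0.31  1.79  0.06  1.05 -1.67] F [-0.9  0.5 -5.2] T [0.001 0.623 0.033] w 29.6 109.9364697933197
```

```bash
python3 -m creep '[[-0.01,0,0.034,0,0,0,1],[-0.0193,0,0.068,0,0,0,1],[-0.0193,0,0.085,0,0,0,1],[-0.0193,0,0.1,0,0,0,1],[-0.0193,0,0.11,0,0,0,1],[-0.0193,0,0.115,0,0,0,1],[-0.0193,0,0.115,0,0,0,1]]' |grep -E "pos|ft|wid"; for i in 1 2; do python3 -m creep '[[0,0,0.001,0,0,0,1],[0,0,0.002,0,0,0,1],[0,0,0.002,0,0,0,1]]' |grep -E "pos|ft"; done; python3 go.py 643.6 7 152.4 0.006 35 -1
```

```text
tool_pos: [642.4, 7.6, 168.6]
ft_force: [-0.3, -0.5, -4.6]
grip_width: 29.3
tool_pos: [644.0, 7.5, 169.4]
ft_force: [0.4, -0.2, -4.5]
tool_pos: [645.0, 7.5, 166.7]
ft_force: [-0.3, 0.6, -4.6]
row [0.0094, -0.0005, 0.0109] [0.0, 0.2, 0.0] n 0.3 t 13.2167 q [-0.06  0.01  1.68  0.05  0.84 -1.66] F [-0.3  0.6 -4.6] T [0.009 0.595 0.019] w 29.8 110.07636666297913
```

```bash
python3 -m creep '[[0,0,0.002,0,0,0,1],[0,0,0.004,0,0,0,1],[0,0,0.004,0,0,0,1]]' |grep -E "pos|ft"; for i in 1 2 3; do python3 -m creep '[[0,0,0.001,0,0,0,1],[0,0,0.001,0,0,0,1]]' |grep -E "pos|ft"; done; python3 go.py 643.6 7 152.4 0.006 35 -1
```

```text
tool_pos: [647.3, 7.5, 162.8]
ft_force: [-0.5, -0.4, -4.5]
tool_pos: [647.9, 7.5, 162.3]
ft_force: [-0.7, -0.9, -5.2]
tool_pos: [648.5, 7.6, 161.6]
ft_force: [-0.7, -1.0, -5.2]
tool_pos: [649.0, 7.5, 160.8]
ft_force: [-0.0, -0.2, -4.8]
row [0.0093, -0.0005, 0.0037] [0.0, 0.1, 0.0] n 0.2 t 13.9667 q [-0.06  0.02  1.68  0.05  0.83 -1.66] F [-0.  -0.2 -4.8] T [0.008 0.587 0.016] w 29.1 110.07399559020996
```

```bash
for i in 1 2 3 4; do python3 -m creep '[[0,0,0.001,0,0,0,1],[0,0,0.001,0,0,0,1]]' |grep -E "pos|ft"; done; python3 go.py 643.6 7 152.4 0.006 35 -1
```

```text
tool_pos: [649.7, 7.5, 160.3]
ft_force: [-0.5, -0.6, -2.6]
tool_pos: [650.1, 7.6, 160.0]
ft_force: [-6.4, 1.5, 1.4]
tool_pos: [650.1, 7.6, 160.0]
ft_force: [-19.7, -0.4, 9.5]
tool_pos: [650.2, 7.6, 160.0]
ft_force: [-33.9, -0.1, 17.1]
row [0.0098, -0.0005, 0.0024] [0.0, 0.1, 0.1] n 0.2 t 14.6333 q [-0.06  0.03  1.67  0.05  0.83 -1.66] F [-33.9  -0.1  17.1] T [-0.085  3.34  -0.135] w 29.4 115.03831386566162
```

```bash
python3 -m creep '[[0.002,0,-0.0015,0,0,0,1],[0.005,0,-0.002,0,0,0,1],[0.008,0,-0.002,0,0,0,1]]' |grep -E "pos|ft"; for i in 1 2; do python3 -m creep '[[0.001,0,0,0,0,0,1],[0.002,0,0,0,0,0,1]]' |grep -E "pos|ft"; done; python3 go.py 643.6 7 152.4 0.006 35 -1
```

```text
tool_pos: [644.2, 7.5, 156.1]
ft_force: [-1.6, -0.4, 3.7]
tool_pos: [642.7, 7.4, 154.8]
ft_force: [-2.2, 1.0, 4.7]
tool_pos: [641.1, 7.4, 153.8]
ft_force: [-2.1, 0.1, 4.9]
row [-0.0012, -0.0005, 0.0025] [0.0, 0.3, 0.0] n 0.1 t 15.2167 q [-0.06  0.01  1.71  0.06  0.81 -1.67] F [-2.1  0.1  4.9] T [-0.045  0.317 -0.002] w 29.9 111.23769521713257
```

```bash
for i in 1 2 3; do python3 -m creep '[[0.001,0,0,0,0,0,1],[0.0015,0,0,0,0,0,1]]' |grep -E "pos|ft"; done; python3 go.py 643.6 7 152.4 0.006 35 -1
```

```text
tool_pos: [640.4, 7.4, 153.6]
ft_force: [2.8, 0.4, 5.1]
tool_pos: [640.1, 7.4, 153.8]
ft_force: [5.0, 0.9, 6.8]
tool_pos: [639.7, 7.5, 154.2]
ft_force: [8.5, 1.0, 7.0]
row [-0.0021, -0.0005, 0.0038] [0.0, 0.8, 0.0] n 0.1 t 15.7167 q [-0.06 -0.    1.72  0.06  0.8  -1.67] F [8.5 1.  7. ] T [ 0.008 -1.464  0.143] w 29.7 110.73101878166199
```

```bash
python3 -m creep '[[0,0,0,0,0,0,-0.35],[0,0,0,0,0,0,-0.35],[0,0,0,0,0,0,-0.35],[0,0,0,0,0,0,-0.35]]'|grep -E "pos|ft|wid"; python3 -m creep '[[0,0,-0.02,0,0,0,-0.35],[0,0,-0.06,0,0,0,-0.35],[0,0,-0.1,0,0,0,-0.35],[0,0,-0.12,0,0,0,-0.35],[0,0,-0.12,0,0,0,-0.35]]'|grep -E "pos|ft"; python3 go.py 424 166 200 -0.19 0 -1
```

```text
tool_pos: [636.2, 7.5, 148.7]
ft_force: [-0.4, -0.1, 0.0]
grip_width: 58.0
tool_pos: [567.7, 6.9, 253.7]
ft_force: [-0.0, 0.1, 0.8]
row [0.1472, 0.1601, -0.0395] [3.5, 35.5, 10.9] n 5.3 t 16.4667 q [-0.08 -0.29  1.77  0.06  1.04 -1.67] F [-0.   0.1  0.8] T [-0.038  0.225 -0.021] w 57.4 0.0
```

```bash
python3 -m creep '[[0.03,0.03,-0.008,0.7,7,2.1,-0.4],[0.06,0.06,-0.016,1.4,14,4.2,-0.4],[0.09,0.09,-0.024,2.1,21,6.4,-0.4],[0.12,0.12,-0.032,2.8,28,8.5,-0.4],[0.147,0.16,-0.0395,3.5,35.5,10.9,-0.4],[0.147,0.16,-0.0395,3.5,35.5,10.9,-0.4],[0.147,0.16,-0.0395,3.5,35.5,10.9,-0.4],[0.147,0.16,-0.0395,3.5,35.5,10.9,-0.4]]' |grep -E "pos|ft|wid"; python3 go.py 424 166 89 -0.19 0 -1; python3 - <<'E'
from h import *
t=r.camera("top"); cv2.imwrite("pics/d1.png",cv2.resize(t["color"][110:290,150:360],(700,600))[:,:,::-1])
E
```

```text
tool_pos: [423.6, 166.1, 194.0]
ft_force: [-0.2, -0.2, -0.4]
grip_width: 59.8
row [-0.0014, 0.0003, 0.105] [-0.2, -0.5, 0.1] n 2.5 t 17.1333 q [ 0.29 -0.13  1.65  0.    1.63 -1.09] F [-0.2 -0.2 -0.4] T [-0.047 -0.029 -0.044] w 59.8 0.0
```

View pics/d1.png

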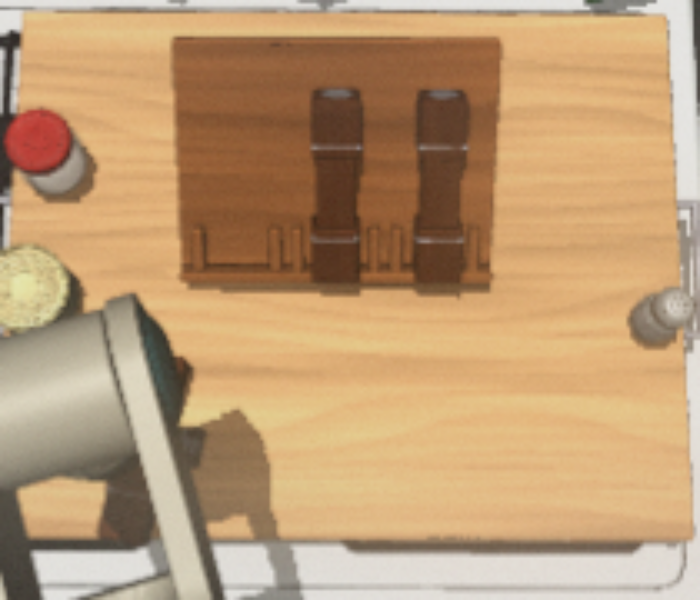

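Mills c (442,190) and b (337,190) lie in their bays, low ends level at the lip. Next I grasp mill a.

```bash
python3 -m creep '[[-0.001,0,0.04,0,0,0,-0.4],[-0.001,0,0.08,0,0,0,-0.4],[-0.001,0,0.104,0,0,0,-0.4],[-0.001,0,0.104,0,0,0,-0.4]]'|grep -E "pos|ft"; python3 -m creep '[[0,0,0,0,0,0,1],[0,0,0,0,0,0,1],[0,0,0,0,0,0,1],[0,0,0,0,0,0,1],[0,0,0,0,0,0,1],[0,0,0,0,0,0,1]]' 110 |grep -E "pos|ft|wid"; python3 -m creep '[[0,0,-0.02,0,0,0,1],[0,0,-0.06,0,0,0,1],[0,0,-0.10,0,0,0,1],[0,0,-0.14,0,0,0,1],[0,0,-0.165,0,0,0,1],[0,0,-0.165,0,0,0,1],[0,0,-0.165,0,0,0,1],[0,0,-0.165,0,0,0,1]]'|grep -E "pos|ft|wid";for i in 1 2 3; do python3 go.py 540 92 250 0.006 35 -1 |grep -oE 'F .*'; python3 -c "
from station import r
print(r.read_state()['effort'][[1,4]])"; python3 -m creep '[[0,0,0,0,0,0,1]]' >/dev/null;  done; python3 go.py 540 92 250 0.006 35 -1
```

```text
tool_pos: [420.9, 163.7, 86.1]
ft_force: [-0.5, -0.2, -0.3]
tool_pos: [425.6, 166.1, 94.7]
ft_force: [-0.6, -1.5, 6.4]
grip_width: 29.5
tool_pos: [424.6, 165.6, 254.9]
ft_force: [0.3, 0.3, -5.4]
grip_width: 29.4
F [ 0.3  0.3 -5.4] T [-0.059 -0.188  0.002] w 29.4 109.99890446662903
[-34.1044414   0.1949829]
F [-0.6 -0.3 -5.2] T [ 0.014 -0.159  0.04 ] w 29.6 110.00458002090454
[-33.13147902   0.19421102]
F [-0.5  0.2 -4.6] T [-0.06  -0.169  0.011] w 29.5 110.01815557479858
[-32.55325198   0.20017917]
row [-0.1272, -0.0506, 0.004] [-3.5, -35.5, -10.8] n 5.2 t 18.9333 q [ 0.29 -0.14  1.54  0.    1.75 -1.09] F [-0.6  0.3 -4.4] T [-0.096 -0.148 -0.   ] w 29.3 110.00332832336426
```

T_y ≈ −0.17 N·m, so the near end is heavy again. It goes straight into the left bay.

```bash
python3 -m creep '[[-0.025,-0.01,0,-0.7,-6.9,-2.1,1],[-0.05,-0.02,0,-1.4,-13.8,-4.2,1],[-0.075,-0.03,0,-2.1,-20.7,-6.4,1],[-0.1,-0.04,0,-2.8,-27.6,-8.5,1],[-0.127,-0.05,0.004,-3.5,-35.5,-10.8,1],[-0.127,-0.05,0.004,-3.5,-35.5,-10.8,1],[-0.127,-0.05,0.004,-3.5,-35.5,-10.8,1]]' |grep -E "pos|ft|wid"; python3 go.py 612 92 210 0.006 35 -1
```

```text
tool_pos: [539.0, 91.8, 248.6]
ft_force: [0.2, -0.7, -3.7]
grip_width: 29.6
row [-0.0378, -0.0001, 0.0734] [-0.1, -0.1, -0.1] n 2.0 t 19.5167 q [ 0.14 -0.34  1.82 -0.09  1.06 -1.41] F [ 0.2 -0.7 -3.7] T [0.001 0.66  0.021] w 29.6 110.54134368896484
```

```bash
python3 -m creep '[[-0.019,0,0.036,0,0,0,1],[-0.038,0,0.073,0,0,0,1],[-0.038,0,0.09,0,0,0,1],[-0.038,0,0.105,0,0,0,1],[-0.038,0,0.118,0,0,0,1],[-0.038,0,0.124,0,0,0,1],[-0.038,0,0.124,0,0,0,1]]' |grep -E "pos|ft|wid"; for i in 1 2 3 4; do python3 -m creep '[[0,0,0.001,0,0,0,1],[0,0,0.001,0,0,0,1]]' |grep -E "pos|ft"; done; python3 go.py 638.5 92 155.7 0.006 35 -1
```

```text
tool_pos: [642.3, 93.6, 169.8]
ft_force: [-0.9, 1.3, -4.2]
grip_width: 29.3
tool_pos: [643.4, 93.6, 172.3]
ft_force: [0.2, -0.3, -3.7]
tool_pos: [644.0, 93.4, 171.4]
ft_force: [0.0, 0.4, -3.4]
tool_pos: [644.5, 93.4, 169.9]
ft_force: [0.1, -0.7, -4.4]
tool_pos: [645.1, 93.3, 168.8]
ft_force: [-0.6, -0.1, -3.8]
row [0.0129, -0.0013, 0.0069] [0.0, 0.1, -0.1] n 0.4 t 20.7667 q [ 0.11  0.03  1.65 -0.08  0.85 -1.43] F [-0.6 -0.1 -3.8] T [0.04  0.579 0.028] w 29.6 110.58536410331726
```

```bash
python3 -m creep '[[0,-0.0005,0.002,0,0,0,1],[0,-0.001,0.003,0,0,0,1],[0,-0.001,0.003,0,0,0,1]]' |grep -E "pos|ft"; for i in 1 2 3 4 5; do python3 -m creep '[[0,0,0.001,0,0,0,1],[0,0,0.001,0,0,0,1]]' |grep -E "pos|ft"; done; python3 go.py 638.5 92 155.7 0.006 35 -1
```

```text
tool_pos: [646.8, 92.2, 166.0]
ft_force: [-0.2, -0.9, -5.1]
tool_pos: [647.4, 92.3, 165.4]
ft_force: [0.0, -0.3, -4.4]
tool_pos: [648.0, 92.4, 164.6]
ft_force: [-0.4, -1.8, -4.7]
tool_pos: [648.6, 92.4, 163.8]
ft_force: [0.7, 0.1, -4.5]
tool_pos: [649.2, 92.4, 163.1]
ft_force: [-0.1, -0.4, -4.1]
tool_pos: [649.8, 92.4, 162.7]
ft_force: [-2.9, -0.4, -1.1]
row [0.0133, -0.0003, -0.0008] [0.0, 0.2, -0.1] n 0.3 t 21.85 q [ 0.11  0.05  1.65 -0.08  0.84 -1.43] F [-2.9 -0.4 -1.1] T [-0.036  0.943 -0.039] w 29.4 111.14079236984253
```

Contact. I slide it down to the lip.

```bash
python3 -m creep '[[0.003,0,0,0,0,0,1],[0.006,0,0,0,0,0,1],[0.009,0,0,0,0,0,1]]' |grep -E "pos|ft"; for i in 1 2 3 4; do python3 -m creep '[[0.001,0,0,0,0,0,1],[0.0015,0,0,0,0,0,1]]' |grep -E "pos|ft"; done; python3 go.py 638.5 92 155.7 0.006 35 -1
```

```text
tool_pos: [642.5, 92.4, 157.7]
ft_force: [-0.0, 0.0, -0.5]
tool_pos: [641.1, 92.4, 156.7]
ft_force: [-0.1, -0.6, 0.4]
tool_pos: [640.0, 92.4, 155.8]
ft_force: [-1.2, -0.9, 1.3]
tool_pos: [638.9, 92.3, 155.1]
ft_force: [0.5, 0.5, 3.1]
tool_pos: [638.5, 92.4, 155.3]
ft_force: [4.5, -0.1, 4.5]
row [-0.0002, -0.0004, -0.0003] [0.0, 0.4, -0.1] n 0.1 t 22.7667 q [ 0.11  0.02  1.69 -0.08  0.82 -1.42] F [ 4.5 -0.1  4.5] T [-0.076 -0.68   0.071] w 29.3 111.20883822441101
```

```bash
python3 -m creep '[[0.001,0,0,0,0,0,1],[0.0015,0,0,0,0,0,1]]' |grep -E "pos|ft"; python3 -m creep '[[0,0,0,0,0,0,-0.35],[0,0,0,0,0,0,-0.35],[0,0,0,0,0,0,-0.35],[0,0,0,0,0,0,-0.35]]'|grep -E "pos|ft|wid"; python3 -m creep '[[0,0,-0.02,0,0,0,-0.35],[0,0,-0.06,0,0,0,-0.35],[0,0,-0.1,0,0,0,-0.35],[0,0,-0.13,0,0,0,-0.35],[0.03,0,-0.16,0,0,0,-0.35],[0.07,0,-0.16,0,0,0,-0.35],[0.1,0,-0.16,0,0,0,-0.35],[0.1,0,-0.16,0,0,0,-0.35]]'|grep -E "pos|ft"; python3 - <<'E'
from h import *
t=r.camera("top");c=r.camera("side"); im=np.zeros((480,800,3),np.uint8)
im[:400,:400]=cv2.resize(t["color"][110:210,200:300],(400,400)); im[:,400:]=cv2.resize(c["color"][150:255,250:337],(400,480))
cv2.imwrite("pics/e1.png",im[:,:,::-1])
E
```

```text
tool_pos: [638.1, 92.4, 155.7]
ft_force: [8.2, 0.5, 5.4]
tool_pos: [635.6, 92.3, 151.6]
ft_force: [-0.4, 0.4, 0.5]
grip_width: 58.1
tool_pos: [457.5, 91.2, 219.5]
ft_force: [-0.4, 0.3, -1.0]
```

View pics/e1.png

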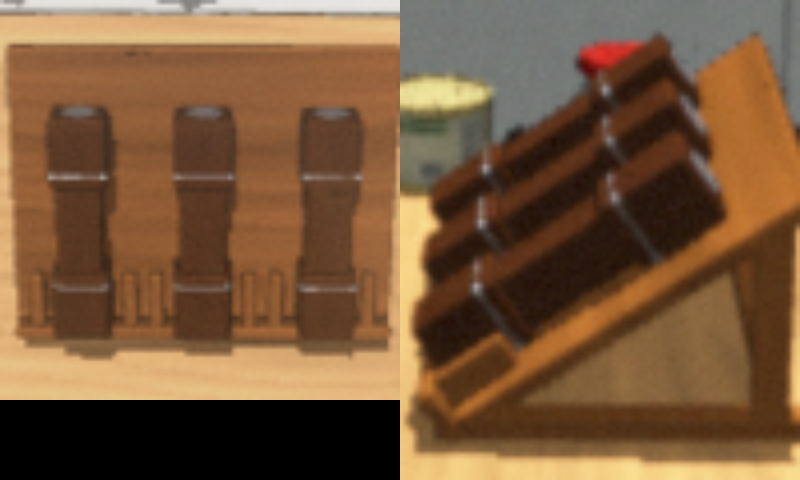

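All three mills lie in their bays (columns 80, 204 and 330), level with each other against the lip, and the robot is clear of them.

```bash
python3 -c "
from station import r
print(r.close_job())"
```

```text
the job is handed in; nothing more can be done
None
```

The job is handed in at about 24 s: all three mills are in the rack, one per bay, against the bottom lip with the end that felt heavy down, and the tin, jar and shaker were not touched.

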